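# Hang the blue peg basket on the hook stand

### The job

Clear some worktop: hang the blue peg basket by its handle on the double hook of the stand, so that its handle bar rests across both prongs and the basket hangs level and still, free of the worktop. Leave the white basket standing where it is.

Things in the scene. Friction and masses are not known exactly. Their poses are not given: they have to be found in the camera images.
- blue_basket: BLUE. Slatted open plastic peg basket, loose, 0.1-0.21 kg, 80 (x) x 130 (y) x 60 mm tall, with rigid arch handle: uprights at the middles of the short sides carry a straight bar along y, 14 mm wide, 10 high, 130 to 140 mm above the foot. Opening under the bar: 117 mm wide, 70 high above the rim. Same front and back. Origin: centre of underside; z up.
- blue_basket_grip (a point): Centre of the blue basket's handle bar, 135 mm above its foot. Axes as the basket's: the bar runs along y, so pinch it across x, here in the middle.
- white_basket: WHITE, not to be moved; shape, size and origin as the blue basket.
- hook_stand: Steel stand, fixed. Base plate 150 x 100 x 12 mm, post 16 mm thick, 162 mm high. From its top two parallel prongs, 8 mm thick, point along its -x at y = -34 and +34 mm (60 mm gap, open above, takes the fingers). Prong tops level at z = 200 mm from x = -38 to -95; at -99 they turn up into black tips, top at 215 mm, the highest part. Origin: foot of the post; z up.
- hook_seat (a point): Middle of the resting place: 68 mm before the post (stand's -x), midway between the prongs, at the height of their tops; a resting bar's centre is 5 mm above it, the bar along y. Axes as the stand's. The bar comes in along +x from before the tips (85 mm before the seat clears them), over the tips, prongs passing between bar and rim, then down.
Mind the look-alikes: they are no part of the job. There is more than one size of the blue_basket; the job needs the larger.

How it is judged:
At the end, for the whole second after the job is handed in: Blue handle bar rests on both prongs: centre within 25 mm of the seat along and across the prongs, 2 mm below to 12 mm above it; basket tilted under 0.2 rad, its weight on the stand (over 0.3 N), slower than 0.03 m/s. White basket upright (0.15 rad), within 30 mm of its start (z of blue_basket_grip in the frame of hook_seat between -0.002 and 0.012 m and x of blue_basket_grip in the frame of hook_seat between -0.025 and 0.025 m and y of blue_basket_grip in the frame of hook_seat between -0.025 and 0.025 m and angle between blue_basket's own z axis and vertical below 0.2 rad and contact force between blue_basket and hook_stand above 0.3 N and linear speed of blue_basket below 0.03 m/s and distance of white_basket from where it was at the start of the episode below 0.03 m and angle between white_basket's own z axis and vertical below 0.15 rad); the robot touches nothing.
It fails at once if the white basket is pushed more than 40 mm or lifted (distance of white_basket from where it was at the start of the episode above 0.04 m).
It also fails if it takes over 48 s, if anything falls off the work surface, if the arm or the gripper's body presses on something with over 40 N, if the wrist force passes 120 N, or if a joint passes its speed limit or range.

### The arm

A 6-joint arm with a two-finger parallel gripper is mounted at the origin on a cart in front of the work surface, level with it; the furniture and walls round the work are solid. World frame = base frame: x ahead of the robot, y to its left, z up, the work surface at z = 0. Lengths are in m, angles in rad, forces in N, time in s.
With the tool pointing down it reaches from about 0.35 to 0.975 m from the base axis. Payload 4.9 kg.
Tool frame: the origin (TCP) lies on the front face of the gripper's body, between the roots of the fingers; the fingertips stand ctrl.tip_extent ahead of it and the grasp point (between the pads) lies 54 mm ahead of it (ctrl.tip_extent is the distance from the TCP to the fingertips, in m); z points along the fingers, y is the line along which they close (so a half turn about z gives the same grasp; the last joint's range is limited). The gripper opens to 85 mm and grips with 20 to 120 N. Pads are 22 mm wide; open, the fingers measure 114 mm over their backs; the gripper's body (76 mm by 85 mm) begins 54 mm behind the grasp point. The pads swing forward as they close: fully open they stand 13 mm farther back than shut.
Start: joints at [1.202, 0.053, 1.613, -0, 1.476, -0.119], TCP at [0.154, 0.606, 0.304] pointing down, gripper open.
Joint ranges: [-3.01, 3.01], [-1.01, 2.22], [0.06, 2.58], [-1.02, 4.17], [0.09, 2.62], [-3.14, 3.14]. Speed limits (rad/s): [2.57, 2.57, 3.14, 3.14, 3.14, 3.14].

### API

Orientations are given as a rotation vector (axis times angle).
In Python, from station import ctrl gives the robot as it stands.
- The arm moves only by the tool apply_moves, never from a script. Its argument "rows" is one flat list of numbers, 6 for each row, row after row: the shift along the tool's x, y, z normalised to -1 to 1, where 1 is 0.6 m, then the turn, a rotation vector about the tool's x, y, z normalised to -1 to 1, where 1 is 90 degrees. A call has 1 to 20 rows; each row is the pose to reach, as a shift and turn from the pose commanded when the call began, along the tool's axes at that moment; what a row does not reach only later rows make up. A row lasts 1/10 s, in which the tool goes at most 50 mm and 8.59 degrees, less where a joint would pass 70% of its speed; a pose out of reach is approached as far as the arm can. A call with a number of a shift or a turn outside -1 to 1 is refused whole. A call with a gripper value outside its range is refused whole. "grip" is the opening, from 0 (shut) to 1 (fully open), set as the call begins (left out, the last holds). The fingers move at their own pace and stop on an object; "grip_force" is the grip in N (left out, the last holds). Time passes only in rows, so rows that repeat a pose let the fingers close. It gives the time, the measured TCP pose, the force, the opening and the grip force at its end, in the units of the state.
- ctrl.get_obs(): the state, without advancing time (a new reading comes with each control period).
- ctrl.get_image(name): name is "scene" or "top" or "wrist"; returns (picture, depth): 400x640x3 uint8, blue, green, red; 400x640 float32, m along the optical axis (not along the pixel's ray), 0 where there is no reading.
- ctrl.camera_model(name): a dict with "mtx" (3x3 intrinsics, pixels), "R" (3x3) and "t" (3): a world point X has camera coordinates R X + t; the wrist camera has in their place "tool_from_camera" (4x4, takes a point from camera to tool coordinates, whose origin is the TCP and whose axes are the flange's). Camera axes: x right, y down, z forward; pixel columns grow to the right and rows downward; lengths in m; the calibration is good to about 2 mm. A picture is of the moment at which its call begins: read the wrist's pose just before it. camera_model takes no time and is no camera call.
- ctrl.finish_job(): hands the job in; it is judged then, once.
The state is a dict: "t": time; "q": joint angles; "dq": joint speeds; "effort": joint torques, N m; "tool_pos": TCP position; "tool_rot": TCP orientation; "contact_force": force on the tool from outside, world axes, zero at the start; "wrist_torque": the same for the moment, N m; "opening": finger opening in m; "grip_force": force on a finger pad.
Only numpy, scipy, OpenCV 4.12 (cv2) and the standard library are available. Lean on these libraries where they do the work, as an engineer would, in place of code of your own. Each camera call takes 0.05 s, during which the arm holds its last target. There are 200 camera calls.

## Working session

There is one attempt and no reset: what is moved stays moved. The work goes in short steps, Python scripts to look and compute and a tool call to move; the robot and the scene stay as the last step left them, time stands still between calls to the robot, and variables do not carry over. Pictures are saved under pics/ and viewed, at most 10 in all, crops included, and the job is handed in when it is done.

Besides the shell and the picture viewer there is one more tool, called after "Request:" by a JSON object that holds its "method" and its "body". apply_moves: Moves the arm, as the interface text tells. Its arguments: {"type":"object","properties":{"rows":{"type":"array","items":{"type":"number"}},"grip":{"type":"number"},"grip_force":{"type":"number"}},"required":["rows"]}

```bash
mkdir -p pics
cat > h.py <<'E'
import numpy as np, cv2
from station import ctrl
from scipy.spatial.transform import Rotation as Rn
def cloud(name):
    o=ctrl.get_obs(); im,d=ctrl.get_image(name); m=ctrl.camera_model(name); K=m["mtx"]
    v,u=np.indices(d.shape); P=np.stack([(u-K[0,2])/K[0,0]*d,(v-K[1,2])/K[1,1]*d,d],-1)
    if name=="wrist":
        T=np.array(m["tool_from_camera"]); R=Rn.from_rotvec(o["tool_rot"]).as_matrix()
        W=(P@T[:3,:3].T+T[:3,3])@R.T+np.array(o["tool_pos"])
    else: W=(P-np.array(m["t"]))@np.array(m["R"])
    W[d<=0]=np.nan
    return im,d,W
E
python3 - <<'E'
from h import *
for n in("scene","top"):
    im,d,W=cloud(n); cv2.imwrite(f"pics/{n}0.png",im); np.savez(f"{n}0.npz",im=im,W=W)
print(ctrl.tip_extent, ctrl.get_obs())
E
```

```text
0.0726 {'t': 0.1, 'q': array([ 1.20200993e+00,  5.32970325e-02,  1.61412260e+00,  8.72478470e-06,
        1.47599578e+00, -1.18989633e-01]), 'dq': array([ 0.00084127, -0.00075809, -0.00341044, -0.00122333,  0.00198776,
        0.00149404]), 'effort': array([ 1.57146414e-04, -3.94903386e+01, -3.71362674e+01, -1.70073631e-04,
        3.89346256e-03,  6.90460382e-06]), 'tool_pos': array([0.15434493, 0.60521304, 0.30280236]), 'tool_rot': array([-3.91305731e-01, -3.11667422e+00,  2.77475844e-03]), 'contact_force': array([ 0.02879243,  0.49304258, -0.62310269]), 'wrist_torque': array([ 0.01984236,  0.05206862, -0.02272393]), 'grip_force': 0.0, 'opening': 0.08563221992617512}
```

View pics/scene0.png

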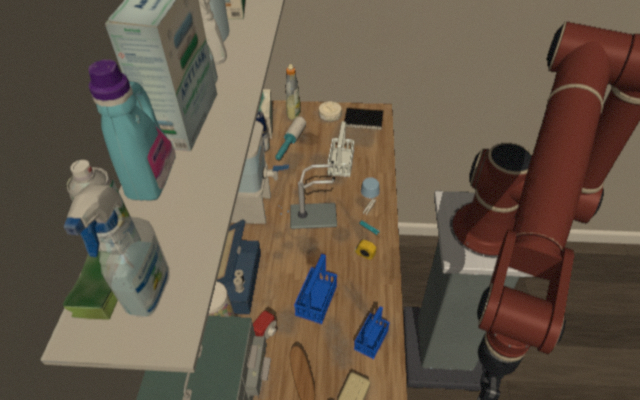

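View pics/top0.png

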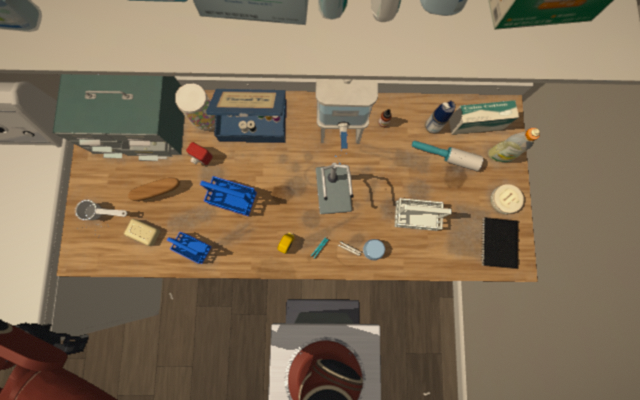

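The top view shows two blue baskets, at (230,196) and (190,248). The first looks larger. The stand is at (335,190) with its prongs pointing right, and the white basket is at (420,213), just beyond the tips. Next I'll measure these.

Run:
```python
from h import *
z=np.load("top0.npz"); im,W=z["im"],z["W"]
hsv=cv2.cvtColor(im,cv2.COLOR_BGR2HSV)
def rep(n,P):
    print(n,len(P),"z",np.round(np.percentile(P[:,2],[2,50,98,100]),3))
    for lo,hi in((0.012,.072),(0.075,.13),(.095,.16),(.12,.16),(.19,.205),(.205,.225)):
        Q=P[(P[:,2]>lo)&(P[:,2]<hi)][:,:2].astype(np.float32)
        if len(Q)>8:
            c,s,a=cv2.minAreaRect(Q); print("  ",lo,hi,len(Q),np.round(c,3),np.round(s,3),round(a,1),"mean",Q.mean(0).round(3))
bl=(hsv[...,0]>100)&(hsv[...,0]<125)&(hsv[...,1]>150)
for n,(u0,u1,v0,v1) in dict(A=(195,265,172,220),B=(162,218,228,268)).items():
    m=np.zeros(bl.shape,bool); m[v0:v1,u0:u1]=1; P=W[m&bl&np.isfinite(W[...,2])]; rep(n,P)
for n,(u0,u1,v0,v1) in dict(white=(390,455,195,235),stand=(312,408,160,216)).items():
    P=W[v0:v1,u0:u1].reshape(-1,3); P=P[np.isfinite(P[:,2])&(P[:,2]>.008)]; rep(n,P)
r=W[160:216,312:408]
print("table", [W[v,u].round(3) for u,v in((300,170),(300,220),(100,260),(520,270))])
print("shelf",[W[v,u].round(3) for u,v in((100,70),(300,72),(500,75),(340,88),(250,110),(330,190))])
a=cv2.resize(im[150:270,150:270],(600,600),interpolation=cv2.INTER_CUBIC)
b=cv2.resize(im[150:240,300:460],(800,450),interpolation=cv2.INTER_CUBIC)
cv2.imwrite("pics/c1.png",a);cv2.imwrite("pics/c2.png",b)
```

```text
A 1214 z [-0.001  0.009  0.142  0.145]
   0.012 0.072 326 [0.522 0.289] [0.129 0.079] 73.8 mean [0.522 0.278]
   0.075 0.13 27 [0.517 0.289] [0.125 0.013] 77.4 mean [0.509 0.251]
   0.095 0.16 244 [0.522 0.289] [0.127 0.015] 73.9 mean [0.52  0.284]
   0.12 0.16 230 [0.522 0.289] [0.127 0.015] 73.9 mean [0.521 0.286]
B 654 z [-0.002  0.005  0.104  0.107]
   0.012 0.072 128 [0.367 0.4  ] [0.094 0.057] 64.7 mean [0.362 0.385]
   0.075 0.13 128 [0.367 0.4  ] [0.092 0.01 ] 64.7 mean [0.365 0.396]
   0.095 0.16 118 [0.367 0.4  ] [0.092 0.01 ] 65.0 mean [0.366 0.399]
white 828 z [0.008 0.059 0.143 0.146]
   0.012 0.072 466 [ 0.475 -0.277] [0.131 0.081] 85.2 mean [ 0.475 -0.277]
   0.075 0.13 39 [ 0.472 -0.276] [0.129 0.014] 83.7 mean [ 0.472 -0.267]
   0.095 0.16 268 [ 0.475 -0.277] [0.13  0.015] 85.5 mean [ 0.474 -0.275]
   0.12 0.16 253 [ 0.475 -0.277] [0.129 0.015] 85.5 mean [ 0.474 -0.276]
stand 1653 z [0.008 0.013 0.202 0.218]
   0.012 0.072 664 [ 0.546 -0.106] [0.286 0.144] 86.8 mean [ 0.544 -0.047]
   0.075 0.13 48 [ 0.533 -0.115] [0.237 0.012] 61.2 mean [ 0.535 -0.107]
   0.095 0.16 65 [ 0.533 -0.116] [0.24  0.014] 61.3 mean [ 0.533 -0.111]
   0.12 0.16 43 [ 0.533 -0.116] [0.24  0.014] 61.3 mean [ 0.532 -0.114]
   0.19 0.205 149 [ 0.535 -0.023] [0.073 0.076] 5.9 mean [ 0.531 -0.023]
   0.205 0.225 25 [ 0.492 -0.027] [0.009 0.075] 5.2 mean [ 0.491 -0.029]
table [array([0.615, 0.084, 0.001]), array([0.456, 0.08 , 0.003]), array([0.328, 0.676, 0.002]), array([ 0.313, -0.59 , -0.001])]
shelf [array([0.667, 0.437, 0.528]), array([0.669, 0.062, 0.53 ]), array([ 0.67 , -0.315,  0.531]), array([ 0.742, -0.024,  0.315]), array([0.749, 0.222, 0.152]), array([ 0.55 , -0.011,  0.013])]
```

View pics/c1.png

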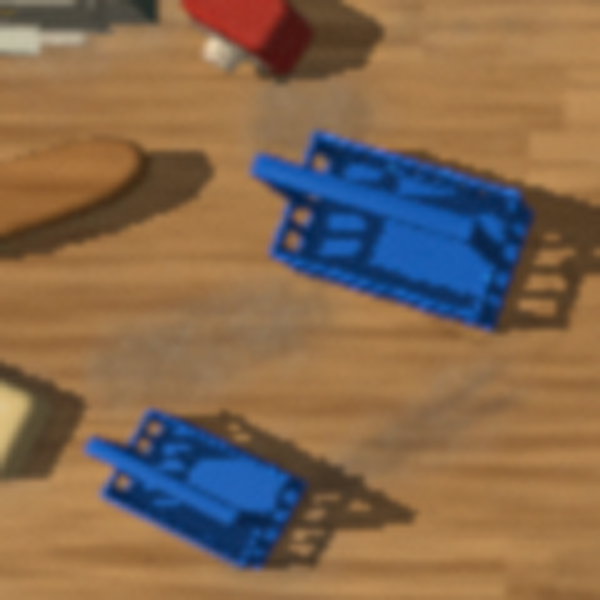

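View pics/c2.png

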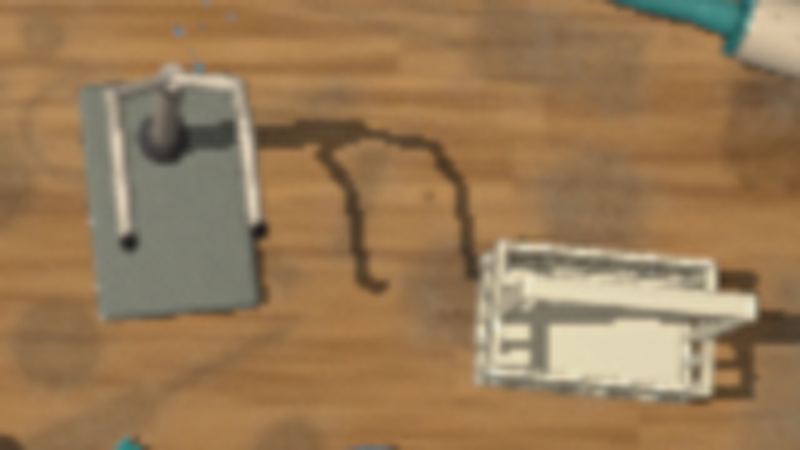

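The larger basket is A, crop 1 upper right, pixel (230,196). It measures 127 x 79 mm with its bar top at 142 mm. B at (190,248) is only 94 x 57 x 105 mm. Crop 2 shows the prongs pointing toward the robot, with black tips at about (326,198) and (352,196) in the full picture. The white basket is well to the side.

Next I'll work out the first move.

```bash
cat > to.py <<'E'
# python3 to.py x y z yaw(deg of tool y, pointing down): row numbers from the current pose
import sys; from h import *
def row(x,y,z,a):
    o=ctrl.get_obs(); R=Rn.from_rotvec(o["tool_rot"]).as_matrix()
    a=np.radians(a); yy=np.array([np.cos(a),np.sin(a),0]); zz=np.array([0,0,-1.]); T=np.stack([np.cross(yy,zz),yy,zz],1)
    print("row",np.round(R.T@(np.array([x,y,z])-o["tool_pos"])/.6,4), np.round(Rn.from_matrix(R.T@T).as_rotvec()/(np.pi/2),4))
if __name__=="__main__": row(*map(float,sys.argv[1:]))
E
python3 to.py .522 .289 .304 -16.1
```

```text
row [-0.724  -0.3592 -0.0015] [-1.0000e-03  8.0000e-04  1.0199e+00]
```

Request:
{"method": "apply_moves", "body": {"rows": [-0.18,-0.09,0,0,0,0.25,-0.36,-0.18,0,0,0,0.5,-0.724,-0.359,0,0,0,1,-0.724,-0.359,0,0,0,1,-0.724,-0.359,0,0,0,1,-0.724,-0.359,0,0,0,1,-0.724,-0.359,0,0,0,1,-0.724,-0.359,0,0,0,1,-0.724,-0.359,0,0,0,1,-0.724,-0.359,0,0,0,1,-0.724,-0.359,0,0,0,1,-0.724,-0.359,0,0,0,1,-0.724,-0.359,0,0,0,1,-0.724,-0.359,0,0,0,1,-0.724,-0.359,0,0,0,1,-0.724,-0.359,0,0,0,1,-0.724,-0.359,0,0,0,1], "grip": 1}}

```text
t: 1.8
tool_pos: [0.5219, 0.2898, 0.304]
tool_rot: [2.48, 1.929, 0.0]
contact_force: [-0.5, 0.9, -1.0]
opening: 0.085
grip_force: 0.0
```

Run:
```python
from h import *
im,d,W=cloud("wrist"); cv2.imwrite("pics/w1.png",im)
hsv=cv2.cvtColor(im,cv2.COLOR_BGR2HSV); bl=(hsv[...,0]>100)&(hsv[...,0]<125)&(hsv[...,1]>120)
m=bl&(W[...,2]>.125)&(W[...,2]<.16); P=W[m]; print(len(P), np.median(P[:,2]), cv2.minAreaRect(P[:,:2].astype(np.float32)))
from to import row; row(.522,.289,.19,-16.1); o=ctrl.get_obs(); print(o["t"],o["tool_pos"],o["q"])
```

```text
2437 0.13853152710104613 ((0.5239454507827759, 0.292908251285553), (0.12838402390480042, 0.014010169543325901), 73.65441131591797)
row [-0.0012  0.0004  0.1899] [ 0.0001 -0.      0.0203]
1.85 [0.52195474 0.28975088 0.30395986] [ 3.82175657e-01 -1.32310240e-02  1.67966437e+00 -5.29117013e-05
  1.47503657e+00  6.31238623e-01]
```

View pics/w1.png

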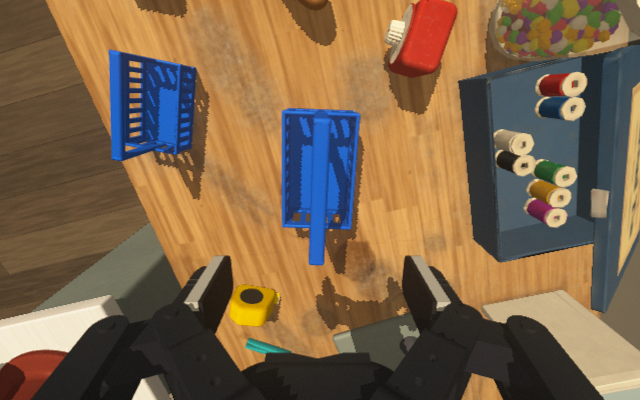

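The bar is centred between the fingers in the wrist view, running from (318,115) to (316,262). Its refined centre is (0.524, 0.292). I'll descend and grip it.

Request:
{"method": "apply_moves", "body": {"rows": [0.002,0.001,0.05,0,0,0.022,0.002,0.001,0.1,0,0,0.022,0.002,0.001,0.14,0,0,0.022,0.002,0.001,0.17,0,0,0.022,0.002,0.001,0.185,0,0,0.022,0.002,0.001,0.192,0,0,0.022,0.002,0.001,0.192,0,0,0.022,0.002,0.001,0.192,0,0,0.022]}}

```text
t: 2.65
tool_pos: [0.5237, 0.2908, 0.19]
tool_rot: [2.513, 1.884, 0.003]
contact_force: [-0.2, -0.7, -0.1]
opening: 0.0855
grip_force: 0.0
```

Request:
{"method": "apply_moves", "body": {"rows": [0,0,0,0,0,0,0,0,0,0,0,0,0,0,0,0,0,0,0,0,0,0,0,0,0,0,0,0,0,0,0,0,0,0,0,0,0,0,0,0,0,0,0,0,0,0,0,0,0,0,0,0,0,0,0,0,0,0,0,0,0,0,0,0,0,0,0,0,0,0,0,0], "grip": 0, "grip_force": 40}}

```text
t: 3.85
tool_pos: [0.5232, 0.2905, 0.1889]
tool_rot: [2.514, 1.884, 0.001]
contact_force: [-0.0, 0.5, 0.6]
opening: 0.0132
grip_force: 40.6
```

Request:
{"method": "apply_moves", "body": {"rows": [0,0,-0.01,0,0,0,0,0,-0.03,0,0,0,0,0,-0.05,0,0,0,0,0,-0.07,0,0,0,0,0,-0.09,0,0,0,0,0,-0.11,0,0,0,0,0,-0.13,0,0,0,0,0,-0.15,0,0,0,0,0,-0.17,0,0,0,0,0,-0.17,0,0,0,0,0,-0.17,0,0,0]}}

```text
t: 4.95
tool_pos: [0.5231, 0.2905, 0.2909]
tool_rot: [2.514, 1.884, 0.001]
contact_force: [0.0, -0.6, -1.3]
opening: 0.013
grip_force: 40.3
```

```bash
python3 to.py .40 .20 .292 -16.35;python3 to.py .40 -.035 .292 5.2
python3 - <<'E'
from h import *
im,d,W=cloud("top"); hsv=cv2.cvtColor(im,cv2.COLOR_BGR2HSV)
print(ctrl.get_obs()["t"])
im2,d2,W2=cloud("scene")
cv2.imwrite("pics/s2.png",cv2.resize(im2[100:380,200:560],(720,560)))
E
```

```text
row [-0.2023 -0.1546 -0.0019] [ 0.0002 -0.0001  0.0006]
row [-0.5783 -0.0447 -0.0019] [ 2.000e-04 -1.000e-04 -2.388e-01]
5.0
```

View pics/s2.png

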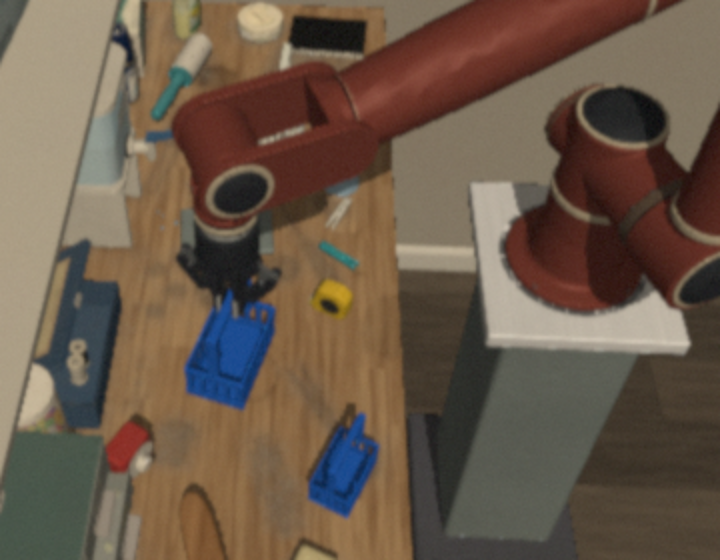

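The large basket is lifted level (crop (230,340)). Now I'll carry it in front of the tips.

Request:
{"method": "apply_moves", "body": {"rows": [-0.02,-0.015,0,0,0,0,-0.06,-0.045,0,0,0,0,-0.1,-0.077,0,0,0,0,-0.15,-0.115,0,0,0,0,-0.2,-0.15,0,0,0,-0.02,-0.25,-0.14,0,0,0,-0.05,-0.3,-0.125,0,0,0,-0.08,-0.35,-0.11,0,0,0,-0.11,-0.4,-0.096,0,0,0,-0.14,-0.45,-0.082,0,0,0,-0.17,-0.5,-0.067,0,0,0,-0.2,-0.55,-0.053,0,0,0,-0.22,-0.57,-0.047,0,0,0,-0.239,-0.578,-0.045,0,0,0,-0.239,-0.578,-0.045,0,0,0,-0.239,-0.578,-0.045,0,0,0,-0.239,-0.578,-0.045,0,0,0,-0.239]}}

```text
t: 6.75
tool_pos: [0.3998, -0.0341, 0.2905]
tool_rot: [-2.116, -2.321, -0.0]
contact_force: [-0.1, 0.2, -1.4]
opening: 0.0131
grip_force: 40.3
```

Run:
```python
from h import *
im,d,W=cloud("wrist"); cv2.imwrite("pics/w2.png",im); o=ctrl.get_obs(); print(o["t"],o["tool_pos"],o["opening"])
m=(W[...,2]>.19)&(W[...,2]<.222)&(W[...,0]>.47)&(W[...,0]<.6)&(abs(W[...,1]+.023)<.06)
v,u=np.where(m); P=W[m]; print(m.sum())
for s in(1,-1):
    Q=P[(P[:,1]+.023)*s>0.012]
    if len(Q)>20:
        print(s,len(Q),Q.min(0).round(3),Q.max(0).round(3),np.polyfit(Q[:,0],Q[:,1],1).round(3)); t=Q[Q[:,2]>.207]; print(" tip",len(t),t.mean(0).round(3) if len(t) else "")
t=np.load("top0.npz")["W"][160:216,312:350].reshape(-1,3); t=t[(t[:,2]>.207)]
print(t.round(3))
im,d,W=cloud("top"); hsv=cv2.cvtColor(im,cv2.COLOR_BGR2HSV)
```

```text
6.8 [ 0.3998352  -0.03407995  0.29060604] 0.01306774411301764
3492
1 1844 [0.483 0.004 0.19 ] [0.563 0.02  0.216] [ 0.102 -0.04 ]
 tip 310 [0.487 0.009 0.212]
-1 1648 [ 0.49  -0.063  0.19 ] [ 0.569 -0.047  0.215] [ 0.103 -0.109]
 tip 244 [ 0.494 -0.058  0.211]
[[0.49  0.01  0.212]
 [0.489 0.008 0.218]
 [0.49  0.005 0.211]
 [0.49  0.003 0.21 ]
 [0.488 0.01  0.211]
 [0.486 0.008 0.218]
 [0.487 0.005 0.215]
 [0.487 0.003 0.215]
 [0.485 0.01  0.212]
 [0.485 0.008 0.213]
 [0.484 0.005 0.214]
 [0.485 0.003 0.214]]
```

View pics/w2.png

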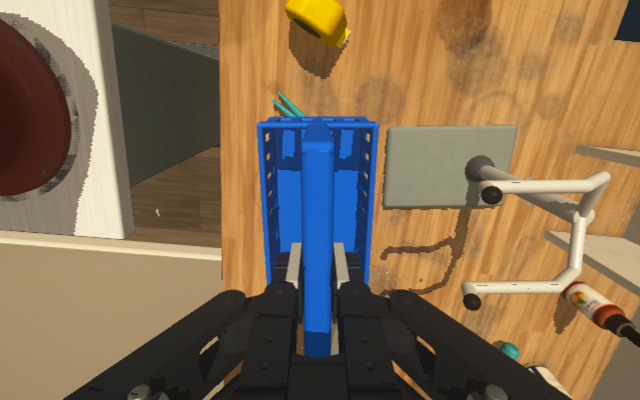

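The wrist view shows the bar held in the pads and both black tips, at (490,193) and (472,295). The tip midpoint is (0.4905, -0.0245) with a yaw of 5.9°, which puts the seat at about (0.5215, -0.0215).

```bash
python3 to.py .5215 -.0235 .2906 5.9; python3 to.py .5215 -.0235 .259 5.9
```

```text
row [-1.000e-03  2.035e-01  1.000e-04] [-0.     -0.0001 -0.0068]
row [-0.001   0.2035  0.0527] [-0.     -0.0001 -0.0068]
```

Request:
{"method": "apply_moves", "body": {"rows": [0,0.01,0,0,0,-0.007,0,0.03,0,0,0,-0.007,-0.001,0.055,0,0,0,-0.007,-0.001,0.08,0,0,0,-0.007,-0.001,0.105,0,0,0,-0.007,-0.001,0.13,0,0,0,-0.007,-0.001,0.155,0,0,0,-0.007,-0.001,0.175,0,0,0,-0.007,-0.001,0.19,0,0,0,-0.007,-0.001,0.2,0,0,0,-0.007,-0.001,0.2035,0,0,0,-0.007,-0.001,0.2035,0,0,0,-0.007,-0.001,0.2035,0,0,0,-0.007]}}

```text
t: 8.15
tool_pos: [0.5213, -0.0243, 0.2907]
tool_rot: [-2.105, -2.332, 0.0]
contact_force: [-0.4, 0.4, -2.1]
opening: 0.013
grip_force: 40.3
```

Request:
{"method": "apply_moves", "body": {"rows": [0,0,0.008,0,0,0,0,0,0.018,0,0,0,0,0,0.028,0,0,0,0,0,0.036,0,0,0,0,0,0.042,0,0,0,0,0,0.046,0,0,0,0,0,0.049,0,0,0,0,0,0.049,0,0,0,0,0,0.049,0,0,0]}}

```text
t: 9.05
tool_pos: [0.5216, -0.0243, 0.2615]
tool_rot: [2.105, 2.332, 0.0]
contact_force: [0.0, 0.1, -1.2]
opening: 0.0132
grip_force: 40.3
```

Request:
{"method": "apply_moves", "body": {"rows": [0,0,0.001,0,0,0,0,0,0.002,0,0,0,0,0,0.003,0,0,0,0,0,0.003,0,0,0,0,0,0.003,0,0,0]}}

```text
t: 9.55
tool_pos: [0.5215, -0.0243, 0.2595]
tool_rot: [-2.105, -2.332, 0.0]
contact_force: [0.7, 0.2, -1.2]
opening: 0.0132
grip_force: 40.3
```

Run:
```python
from h import *
im,d,W=cloud("wrist"); cv2.imwrite("pics/w3.png",im); o=ctrl.get_obs(); print(o["t"],o["tool_pos"],o["contact_force"])
hsv=cv2.cvtColor(im,cv2.COLOR_BGR2HSV); bl=(hsv[...,0]>100)&(hsv[...,0]<125)&(hsv[...,1]>120)
m=bl&(W[...,2]>.19); P=W[m]; print(len(P),P.min(0),P.max(0),np.median(P,0))
```

```text
9.6 [ 0.52149696 -0.02427405  0.25951464] [-0.29138776 -0.21711029 -0.72611393]
6855 [ 0.49471245 -0.0688281   0.19012058] [0.67489825 0.04265443 0.26067315] [ 0.51941352 -0.00155596  0.2091873 ]
```

View pics/w3.png

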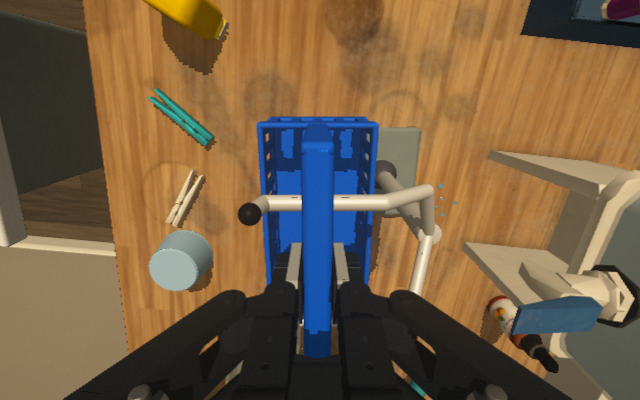

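The wrist view shows the prong passing under the bar at (318,203), about midway between its tip (250,213) and its bend (390,203). I'll lower it gently until the prongs take the weight.

Request:
{"method": "apply_moves", "body": {"rows": [0,0,0.001,0,0,0,0,0,0.002,0,0,0,0,0,0.002,0,0,0,0,0,0.002,0,0,0]}}

```text
t: 10.0
tool_pos: [0.5216, -0.0243, 0.2587]
tool_rot: [2.105, 2.332, 0.0]
contact_force: [-1.2, 0.4, 0.4]
opening: 0.0132
grip_force: 40.6
```

Request:
{"method": "apply_moves", "body": {"rows": [0,0,0.001,0,0,0,0,0,0.001,0,0,0,0,0,0.001,0,0,0]}}

```text
t: 10.3
tool_pos: [0.5216, -0.0243, 0.2587]
tool_rot: [2.105, 2.332, 0.0]
contact_force: [-2.7, 0.3, 5.0]
opening: 0.0133
grip_force: 41.0
```

The prongs are taking the weight, with force up to +5 N. I'll open the gripper part-way.

Request:
{"method": "apply_moves", "body": {"rows": [0,0,0,0,0,0,0,0,0,0,0,0,0,0,0,0,0,0,0,0,0,0,0,0,0,0,0,0,0,0,0,0,0,0,0,0,0,0,0,0,0,0,0,0,0,0,0,0], "grip": 0.5}}

```text
t: 11.1
tool_pos: [0.5215, -0.0243, 0.2577]
tool_rot: [2.105, 2.332, -0.0]
contact_force: [-0.5, -0.3, -0.3]
opening: 0.0426
grip_force: 0.0
```

Request:
{"method": "apply_moves", "body": {"rows": [0,0,-0.01,0,0,0,0,0,-0.03,0,0,0,0,0,-0.05,0,0,0,0,0,-0.08,0,0,0,0,0,-0.11,0,0,0,0,0,-0.14,0,0,0,0,0,-0.17,0,0,0,0,0,-0.17,0,0,0,0,0,-0.17,0,0,0,0,0,-0.17,0,0,0,0,0,-0.17,0,0,0,0,0,-0.17,0,0,0]}}

```text
t: 12.3
tool_pos: [0.5212, -0.0243, 0.3587]
tool_rot: [-2.104, -2.331, 0.001]
contact_force: [-0.9, 0.8, -0.5]
opening: 0.0425
grip_force: 0.0
```

Run:
```python
from h import *
for k in(0,1):
    im,d,W=cloud("wrist"); o=ctrl.get_obs(); print(o["t"],o["tool_pos"],o["opening"],o["contact_force"])
    hsv=cv2.cvtColor(im,cv2.COLOR_BGR2HSV); bl=(hsv[...,0]>100)&(hsv[...,0]<125)&(hsv[...,1]>120)
    near=abs(W[...,0]-.52)<.12
    P=W[bl&near&(W[...,2]>.195)&(W[...,2]<.23)]; print(np.median(P[:,2]),cv2.minAreaRect(P[:,:2].astype(np.float32)))
    P=W[bl&near&(W[...,2]>.11)&(W[...,2]<.145)]; print("rim",np.median(P[:,2]),cv2.minAreaRect(P[:,:2].astype(np.float32)))
cv2.imwrite("pics/w4.png",im)
im,d,W=cloud("scene"); cv2.imwrite("pics/s4.png",cv2.resize(im[60:300,240:440],(500,600)))
```

```text
12.35 [ 0.52128122 -0.02426925  0.35883675] 0.04289785555922876 [-0.05067592  0.62358083 -0.3530339 ]
0.20849922938137422 ((0.510805606842041, -0.022817932069301605), (0.03552068769931793, 0.1284746676683426), 5.755005836486816)
rim 0.12795713339327933 ((0.5214996933937073, -0.021377891302108765), (0.0793786570429802, 0.12896792590618134), 5.835974216461182)
12.4 [ 0.52133558 -0.02425474  0.35907817] 0.04235923138145333 [0.91816627 0.92795882 1.08139776]
0.20846945481441748 ((0.5104983448982239, -0.022995121777057648), (0.036215174943208694, 0.12884621322155), 5.809364318847656)
rim 0.12799748950414622 ((0.5213115811347961, -0.02145528793334961), (0.07925999909639359, 0.12911295890808105), 5.855660915374756)
```

View pics/w4.png

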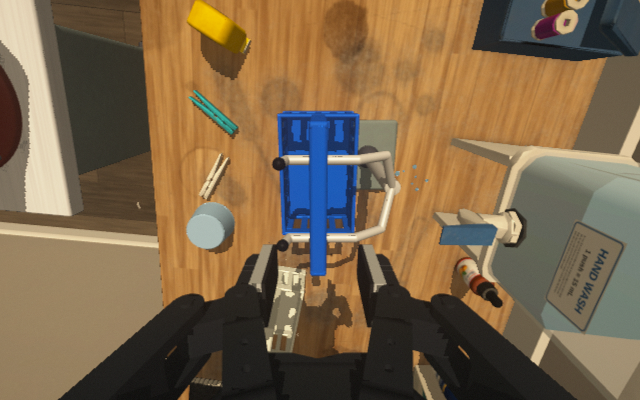

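The wrist view shows the bar resting across both prongs at (318,160) and (318,238), with the tips at (280,163) and (282,245). The basket is level: its rim is centred at (0.521, -0.021), right under the seat, and it shows no drift between frames. The gripper is clear, so I'm handing the job in.

```bash
python3 -c "
from station import ctrl
print(ctrl.finish_job())"
```

```text
the job is handed in; nothing more can be done
None
```

The larger blue basket hangs level and still by its handle on both prongs, within a few millimetres of the seat. The robot is clear, the white basket was not touched, and I handed the job in at about 12.5 s; the hand-in returned no verdict.

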